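Lay a book face down on the scanner

ROBOT

A 6-joint arm with a two-finger parallel gripper is mounted at the origin on a cart in front of the work surface, level with it; the furniture and walls round the work are solid. World frame = base frame: x ahead of the robot, y to its left, z up, the work surface at z = 0. Lengths are in m, angles in rad, forces in N, time in s.
With the tool pointing down it reaches from about 0.375 to 0.825 m from the base axis. Payload 5.5 kg.
Tool frame: the origin (TCP) lies on the front face of the gripper's body, between the roots of the fingers; the fingertips stand 73 mm ahead of it and the grasp point (between the pads) lies 54 mm ahead of it; z points along the fingers, y is the line along which they close (so a half turn about z gives the same grasp; the last joint's range is limited). The gripper opens to 85 mm and grips with 20 to 120 N. Pads are 22 mm wide; open, the fingers measure 114 mm over their backs; the gripper's body (76 mm by 85 mm) begins 54 mm behind the grasp point. The pads swing forward as they close: fully open they stand 13 mm farther back than shut.
Start: joints at [-1.202, 0.314, -0.047, 1.21, 0, 1.571], TCP at [0.216, -0.56, 0.304] pointing down, gripper open.
Joint ranges: [-2.67, 2.67], [-0.69, 1.73], [-1.03, 1.25], [-2.08, 2.16], [-1.42, 1.45], [-3.14, 3.14]. Speed limits (rad/s): [2.39, 2.39, 3.01, 3.14, 3.14, 3.14].

INTERFACE

Orientations are given as a rotation vector (axis times angle).
In Python, from cell import r gives the robot as it stands.
- The arm moves only by the shell command python3 shift.py 'ROWS' [OPENING] [FORCE]. ROWS is rows parted by semicolons, their numbers by spaces, 1 to 20 of them, each of 6 numbers: dx, dy, dz in m, then a rotation vector rx, ry, rz in rad; each row shifts and turns the commanded pose from where the row before left it, along the tool's axes as they then stand; what a row does not reach is not made up. A row lasts 1/8 s, in which the tool goes at most 0.0625 m and 0.188 rad, less where a joint would pass 70% of its speed; a pose out of reach is approached as far as the arm can. OPENING is the finger opening in m, set as the command begins (- or left out keeps the last). The fingers move at their own pace and stop on an object; FORCE is the grip in N (left out, the last holds). Time passes only in rows, so rows that do not move let the fingers close. It prints the time, the measured TCP pose, the force, the opening and the grip force at its end.
- r.read_state(): the state, without advancing time (a new reading comes with each control period).
- r.snapshot(name): name is "side" or "top" or "wrist"; returns a dict with "color" (384x512x3 uint8, blue, green, red), "vfov" (degrees; the focal length in pixels is half the picture's height over the tangent of half this angle, whatever the lens; pixels are square), "cx", "cy" (the principal point, pixels), "rvec" (rotation vector, rad) and "tvec" (3), from world to camera coordinates, as OpenCV has them. Camera axes: x right, y down, z forward; pixel columns grow to the right and rows downward; lengths in m; the calibration is good to about 2 mm. A picture is of the moment at which its call begins. There is no depth.
- r.job_done(): hands the job in; it is judged then, once.
The state is a dict: "clock": time; "qpos": joint angles; "joint_velocities": joint speeds; "joint_torque": joint torques, N m; "ee_pos": TCP position; "tool_rot": TCP orientation; "ft_force": force on the tool from outside, world axes, zero at the start; "wrist_torque": the same for the moment, N m; "width": finger opening in m; "gripper_force": force on a finger pad.
Only numpy, scipy, OpenCV 4.12 (cv2) and the standard library are available. Lean on these libraries where they do the work, as an engineer would, in place of code of your own. Each camera call takes 0.05 s, during which the arm holds its last target. There are 200 camera calls.

TASK

The book's front cover is to be scanned. With the fingertips only, never gripping or lifting the book, tip it over gently onto its cover on the scanner glass (lower it all the way, do not let it drop), then push it along the glass until it lies flush against both stops of the marked corner, the left one and the rear one. Then press the round start button and let go. Do not shift the sticky notes, the mug or the dropper bottle.

Things in the scene. Friction and masses are not known exactly. Their poses are not given: they have to be found in the camera images.
- scanner: flatbed scanner, fixed, 290 mm deep (x) x 430 mm wide (y), 51 mm high; origin at the centre of its underside. At yaw 0 its x points away from the robot, its y to the robot's left. The glass (216 x 297 mm) spans x -110..106 and y -107..190 mm, its top at z 46 mm; the flat frame round it has its top at z 51 mm. The control panel lies right of the glass
- corner (a point): the glass corner at its left rear, at glass height (scanner frame 106, 190, 46 mm), axes as the scanner's; an arrow on the frame points at it. The frame's inner edges, 5 mm higher than the glass, are the stops: the left stop runs from here towards -x, the rear stop towards -y
- lid: the scanner's lid, 18 mm thick, hinged along the rear (scanner x = 130 mm, where its origin lies), standing open behind the glass up to 330 mm above the desk, leaning back 5 to 12 degrees; its stiff hinge holds it there
- book: rigid paperback, 24 mm thick (x -12..12), 149 mm wide (y -74..75), 193 mm tall (z), 0.25 to 0.42 kg, origin at the middle of its foot. It starts upright on the glass, its back (+x side) 4 to 26 mm from the left stop, its front cover (-x side) towards the free glass to the right. It overbalances at 7 degrees. On its cover its x points up, its foot faces the left stop
- foot_corner (a point): the corner of the book's foot on the front cover side at the end towards the rear of the scanner (book frame -12, -74, 0 mm); it has to come to the point corner
- foot_edge (a point): middle of the edge between foot and front cover, over which the book tips (book frame -12, 0, 0 mm)
- head_edge (a point): middle of the edge between head and front cover (book frame -12, 0, 193 mm)
- start_button (a joint): the round start button, 28 mm across, on the control panel; its travel in m: 0 up, 0.006 fully down; 5 N press it fully down, and it springs back
- start_button_top (a point): centre of the top of the start button; press straight down
- sticky_block: block of yellow sticky notes, 51 x 51 x 14 mm, lying on the rear part of the control panel; loose, leave alone; origin at the centre of its underside
- mug: dotted mug, 82 x 117 x 91 mm, at the front left of the desk; leave alone; origin at the centre of its underside
- dropper: small brown dropper bottle, 33 mm across, 102 mm tall, left of the scanner; leave alone; origin at the centre of its underside

How it is judged:
By the outcome, as a careful person would: the job done as asked, in the order asked, and still so for the second after the job is handed in, with the robot touching nothing.
It also fails if it takes over 67 s, if anything falls off the work surface, if the arm or the gripper's body presses on something with over 40 N, if the wrist force passes 120 N, or if a joint passes its speed limit or range.

## Working session

There is one attempt and no reset: what is moved stays moved. The work goes in short steps, Python scripts to look and compute and a shell command to move; the robot and the scene stay as the last step left them, time stands still between calls to the robot, and variables do not carry over. Pictures are saved under pics/ and viewed, at most 10 in all, crops included, and the job is handed in when it is done.

```bash
ls; mkdir -p pics
cat > h.py <<'E'
import numpy as np, cv2
from cell import r
def cam(s):
    f=s["color"].shape[0]/2/np.tan(np.radians(s["vfov"])/2)
    K=np.array([[f,0,s["cx"]],[0,f,s["cy"]],[0,0,1.]]); R=cv2.Rodrigues(np.array(s["rvec"],float))[0]
    return K,R,np.array(s["tvec"],float).ravel()
def ray(s,u,v):
    K,R,t=cam(s); d=R.T@np.linalg.solve(K,[u,v,1.]); return -R.T@t,d/np.linalg.norm(d)
def onz(s,u,v,z):
    o,d=ray(s,u,v); return o+d*(z-o[2])/d[2]
def proj(s,P):
    K,R,t=cam(s); p=K@(R@np.asarray(P,float)+t); return p[:2]/p[2]
def tri(a,ua,b,ub):
    o1,d1=ray(a,*ua);o2,d2=ray(b,*ub)
    k=np.linalg.lstsq(np.c_[d1,-d2],o2-o1,rcond=None)[0]
    p,q=o1+k[0]*d1,o2+k[1]*d2; return (p+q)/2,np.linalg.norm(p-q)
E
python3 - <<'E'
from h import *
import pickle
S={n:r.snapshot(n) for n in("side","top")}
pickle.dump(S,open("s0.pkl","wb"))
for n,s in S.items():
    cv2.imwrite(f"pics/{n}0.png",cv2.resize(s["color"],None,fx=1.5,fy=1.5,interpolation=cv2.INTER_CUBIC)); K,R,t=cam(s); print(n,K[0,0],K[:2,2],-R.T@t,R[2])
st=r.read_state();print(st)
E
```

```text
cell.py
pics
shift.py
side 419.24930091345567 [257.2944461  191.27594145] [-0.40724487  0.4539678   0.67935088] [ 0.8352967  -0.29515748 -0.46385503]
top 450.5953556286905 [262.23096362 185.96326225] [0.28300701 0.08313644 1.46126866] [ 0.19362535  0.0080052  -0.98104288]
{'clock': 0.1, 'qpos': array([-1.20197834e+00,  3.14182060e-01, -4.79676482e-02,  1.21021826e+00,
        3.94774616e-05,  1.57080846e+00]), 'joint_velocities': array([ 0.00073847, -0.00210629,  0.00267074,  0.00071166,  0.00184091,
       -0.0004556 ]), 'joint_torque': array([ 5.64624042e-04, -5.40767777e+01,  3.40541553e+01,  1.11518838e-02,
        1.34631414e-04,  1.00374749e-05]), 'ee_pos': array([ 0.21616944, -0.55926597,  0.30310968]), 'tool_rot': array([-3.08680387e+00, -5.75756538e-01,  3.91541369e-04]), 'ft_force': array([-0.99606275,  0.11060476, -0.4781429 ]), 'wrist_torque': array([-0.01417341, -0.02687268, -0.03039158]), 'gripper_force': 0.0, 'width': 0.08550473939794473}
```

View pics/side0.png

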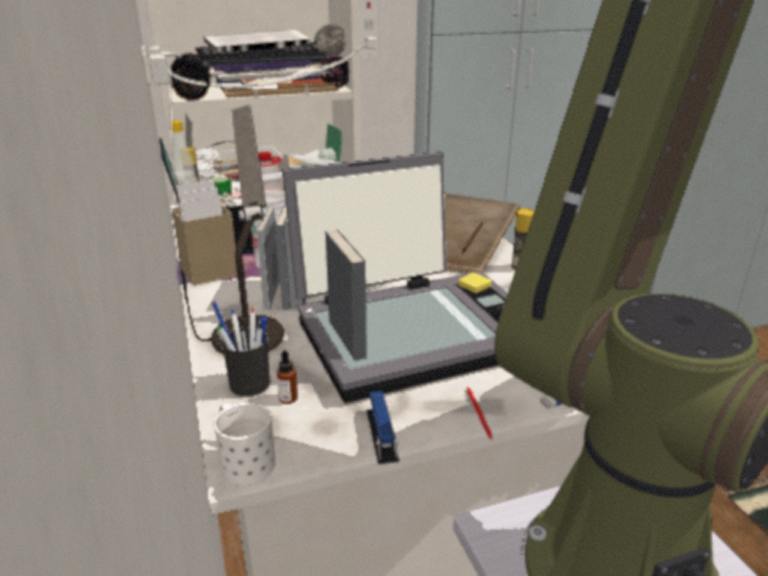

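View pics/top0.png

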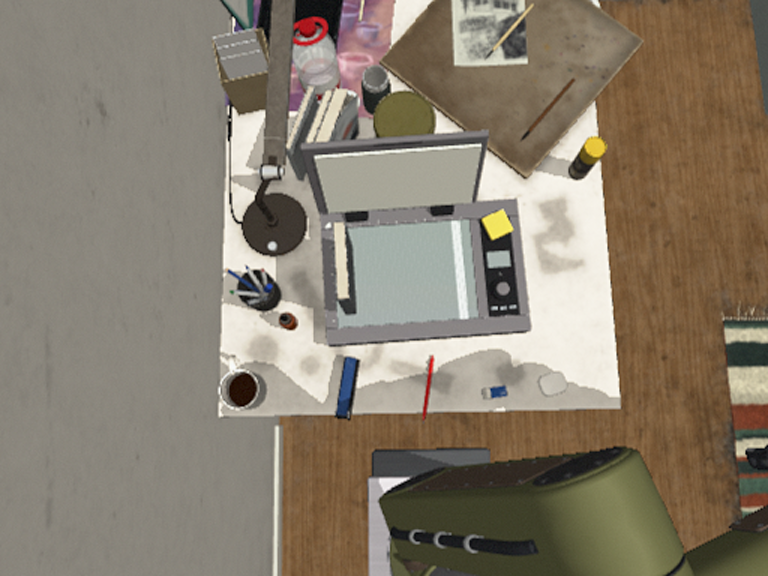

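The side view shows the book upright at the left of the glass, around view px (345,295). The lid is open behind it, the sticky block is at (473,283), and the dropper (287,378) and mug (245,445) are to the left.

In the top view the scanner frame spans (318,213)–(528,340), the book is a strip at (343,265), and the button is at (502,289). The lamp is at (275,222), outside the work area. Next I'll measure these.

Run:
```python
from h import *
import pickle
S=pickle.load(open("s0.pkl","rb"));s=S["top"];c=s["color"]
a=c[75:240,200:365]; cv2.imwrite("pics/topcrop.png",cv2.resize(a,(594,594),interpolation=cv2.INTER_CUBIC))
hsv=cv2.cvtColor(c,cv2.COLOR_BGR2HSV)
print("glass sample",c[190,270],hsv[190,270],"frame",c[222,280],hsv[222,280],"book",c[170,228],hsv[170,228],hsv[190,228])
g=cv2.inRange(hsv,(75,20,110),(105,120,220)); g[:140]=0;g[:,:205]=0;g[240:]=0;g[:,365:]=0
n,l,st,ce=cv2.connectedComponentsWithStats(g);i=1+np.argmax(st[1:,4]);print(st[i])
```

```text
glass sample [170 177 168] [ 67  13 177] frame [133 134 137] [  8   7 137] book [197 221 228] [ 23  35 228] [ 25  38 224]
[245 154   1   1   1]
```

View pics/topcrop.png

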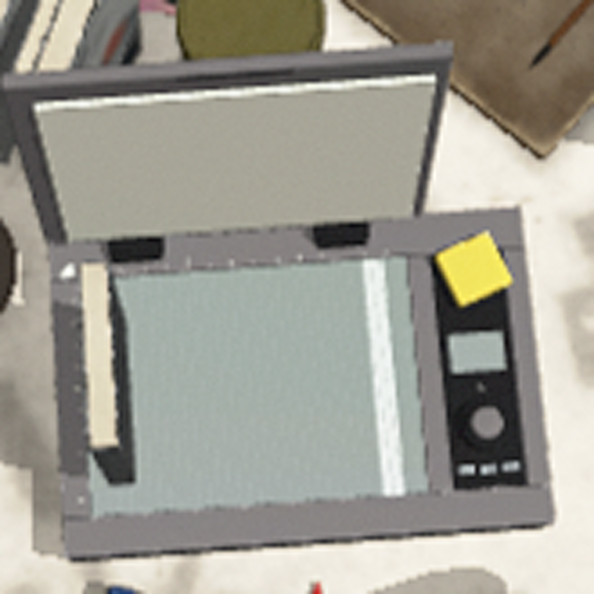

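The crop gives glass corners at about (410,256), (428,490) and (90,517), and frame corners at (522,207), (552,518) and (68,552). The book's top strip runs from (82,265) to (118,444), and the button is at (488,422).

Run:
```python
from h import *
import pickle
S=pickle.load(open("s0.pkl","rb"));s=S["top"]
f=lambda u,v,z:onz(s,200+(u+.5)/3.6-.5,75+(v+.5)/3.6-.5,z)
obs=[((410,256),(106,-107),.046),((428,490),(-110,-107),.049),((90,517),(-110,190),.049),((522,207),(145,-215),.051),((552,520),(-145,-215),.051),((68,552),(-145,215),.051)]
W=np.array([f(*o[0],o[2])[:2] for o in obs]);M=np.array([o[1] for o in obs])/1e3
mc,wc=M.mean(0),W.mean(0);H=(M-mc).T@(W-wc);th=np.arctan2(H[0,1]-H[1,0],H[0,0]+H[1,1])
R=np.array([[np.cos(th),-np.sin(th)],[np.sin(th),np.cos(th)]]);t=wc-R@mc
print("yaw",np.degrees(th),"t",t,"res mm",np.round((W-(M@R.T+t))*1e3,1).tolist())
print("corner",R@[.106,.19]+t)
B=[f(u,v,.239) for u,v in((82,265),(106,263),(118,444),(92,448))]
for b in B: print("book top",b[:2],"scanner",(R.T@(b[:2]-t))*1e3)
b=f(488,422,.056);print("button",b)
print([proj(S["side"],[*(R@np.array(m)+t),z]) for m,z in(((-.11,.19),.049),((-.145,.215),.051),((-.145,-.215),.051))])
```

```text
yaw 2.439176283134317 t [0.58190956 0.02968481] res mm [[-0.7, -2.4], [1.2, 0.7], [-3.1, 0.6], [-2.3, 1.2], [2.4, 3.7], [2.5, -3.7]]
corner [0.67972735 0.2240239 ]
book top [0.63511582 0.20279604] scanner [ 60.5254568  170.68998876]
book top [0.63626179 0.1840067 ] scanner [ 60.87074176 151.86890212]
book top [0.49254001 0.17589829] scanner [-83.06590809 149.88446146]
book top [0.48991358 0.19581442] scanner [-84.84235108 169.89433201]
button [ 0.53576071 -0.13581236  0.056     ]
[array([232.21504172, 245.18857979]), array([227.24839921, 254.13504696]), array([370.90584295, 221.02446976])]
```

```bash
cat >> h.py <<'E'
from scipy.spatial.transform import Rotation as Ro
def todo(p,Rt=None):
    """delta in current tool axes to world p ; rotvec to orientation Rt"""
    s=r.read_state(); R=Ro.from_rotvec(s["tool_rot"]); 
    d=R.inv().apply(np.array(p)-s["ee_pos"]); w=(R.inv()*Rt).as_rotvec() if Rt is not None else np.zeros(3)
    print("ee",np.round(s["ee_pos"],4),"d",np.round(d,4),"rot",np.round(w,4)); return d,w
YAW=np.radians(2.44)
def down(yaw,tilt=0):
    # tool z down, tool y = -scanner y if yaw=YAW ; tilt about scanner x: fingers point toward +y
    return Ro.from_euler("z",yaw)*Ro.from_euler("x",np.pi+tilt)
E
python3 - <<'E'
from h import *
s=r.read_state();R=Ro.from_rotvec(s["tool_rot"]);print(np.round(R.as_matrix(),3))
todo([.50,.10,.45],down(YAW)); todo([.50,.10,.45],down(YAW+np.pi))
w=r.snapshot("wrist");K,C,t=cam(w);print(K[0,0],-C.T@t,C[2],C[0])
print(np.round(down(YAW,.3).as_matrix(),2))
E
```

```text
[[ 0.933  0.361 -0.001]
 [ 0.361 -0.933  0.001]
 [ 0.    -0.002 -1.   ]]
ee [ 0.2162 -0.5593  0.3031] d [ 0.5024 -0.5128 -0.1461] rot [-1.600e-03  2.000e-04  3.262e-01]
ee [ 0.2162 -0.5593  0.3031] d [ 0.5024 -0.5128 -0.1461] rot [-3.0000e-04 -2.2000e-03 -2.8154e+00]
339.94378650814576 [ 0.29165003 -0.52923742  0.37257211] [-0.29366754 -0.11218127 -0.94930224] [ 0.36075525 -0.93265949 -0.00138541]
[[ 1.    0.04 -0.01]
 [ 0.04 -0.95  0.3 ]
 [ 0.   -0.3  -0.96]]
```

```bash
python3 shift.py '0 0 -.05 0 0 0;0 0 -.05 0 0 0;0 0 -.046 0 0 0;.0419 -.0427 0 0 0 0;.0419 -.0427 0 0 0 0;.0419 -.0427 0 0 0 0;.0419 -.0427 0 0 0 0;.0419 -.0427 0 0 0 0;.0419 -.0427 0 0 0 0;.0419 -.0427 0 0 0 0;.0419 -.0427 0 0 0 0;.0419 -.0427 0 0 0 0;.0419 -.0427 0 0 0 0;.0419 -.0427 0 0 0 0;.0419 -.0427 0 0 0 0;0 0 0 0 0 .163;0 0 0 0 0 .163;0 0 0 0 0 0;0 0 0 0 0 0' .045
python3 - <<'E'
from h import *
import pickle
todo([.50,.10,.45],down(YAW))
w=r.snapshot("wrist");pickle.dump(w,open("w1.pkl","wb"));cv2.imwrite("pics/w1.png",cv2.resize(w["color"],None,fx=1.5,fy=1.5,interpolation=cv2.INTER_CUBIC))
E
```

```text
clock: 2.52
ee_pos: [0.5046, 0.0583, 0.4497]
tool_rot: [-3.103, -0.153, 0.005]
ft_force: [0.3, -0.8, -0.4]
width: 0.0448
gripper_force: 0.0
ee [0.5046 0.0583 0.4497] d [-0.0005 -0.0419  0.0012] rot [-0.0345  0.0022  0.0559]
```

View pics/w1.png

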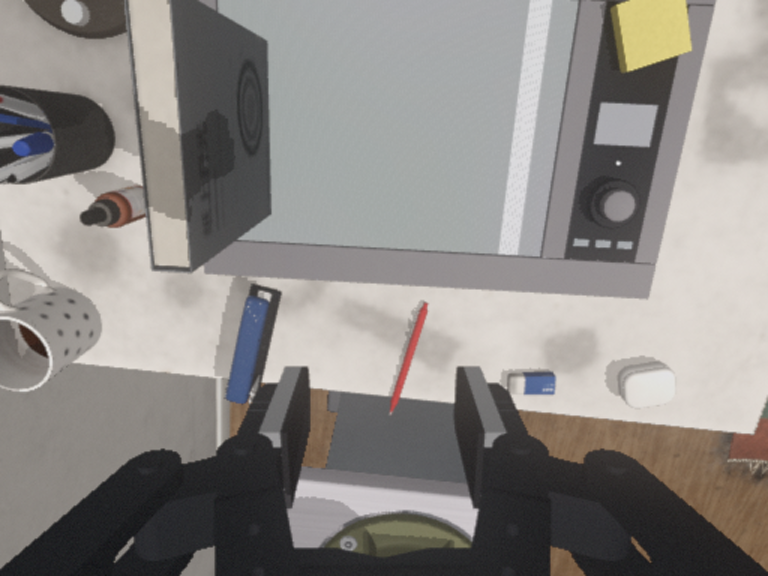

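In the wrist view the front end of the book's top is at (152,268)–(192,268), and the foot edge of the cover runs from (271,213) to (268,42). The front-right glass corner is at (548,257), the frame corner at (650,298), and the button top at (615,207).

Run:
```python
from h import *
import pickle
w=pickle.load(open("w1.pkl","rb"))
f=lambda u,v,z:onz(w,(u+.5)/1.5-.5,(v+.5)/1.5-.5,z)
R=Ro.from_euler("z",YAW).as_matrix()[:2,:2];t=np.array([.5819,.0297])
for n,u,v,z in [("bt FL",152,268,.239),("bt FR",192,266,.239),("bt L far",130,0,.239),("bt R far",173,0,.239),("foot front",271,213,.046),("foot rear",268,42,.046),("glass RF (-110,-107)",548,257,.049),("frame RF (-145,-215)",650,298,.051),("glass front mid",300,245,.049),("glass right far",578,0,.046),("button",615,207,.06)]:
    p=f(u,v,z);print(n,np.round(p,4),np.round(R.T@(p[:2]-t)*1e3,1))
```

```text
bt FL [0.4889 0.1995 0.239 ] [-85.7 173.6]
bt FR [0.4927 0.1761 0.239 ] [-82.9 150. ]
bt L far [0.6273 0.2043 0.239 ] [ 52.8 172.5]
bt R far [0.6293 0.1828 0.239 ] [ 53.8 150.9]
foot front [0.4891 0.1768 0.046 ] [-86.5 150.9]
foot rear [0.6351 0.1837 0.046 ] [ 59.7 151.6]
glass RF (-110,-107) [ 0.4755 -0.0868  0.049 ] [-111.3 -111.9]
frame RF (-145,-215) [ 0.4465 -0.1902  0.051 ] [-144.6 -213.9]
glass front mid [0.462  0.1475 0.049 ] [-114.8  122.8]
glass right far [ 0.6902 -0.0687  0.046 ] [ 104.  -102.9]
button [ 0.5296 -0.1326  0.06  ] [ -59.2 -159.9]
```

```bash
cat >> h.py <<'E'
SR=Ro.from_euler("z",YAW); ST=np.array([.5819,.0297,0])
def sc(p): return SR.apply(np.array(p,float)/1e3)+ST      # scanner mm -> world m
def unsc(p): return SR.inv().apply(np.array(p)-ST)*1e3
def L(w): return 73-13*(w/85)**1.0
PY,PX=151,-12
def pose(th,rho,w,tau):
    a,b=np.radians([th,tau]); zt=np.array([0,np.sin(b),-np.cos(b)]); yt=np.array([0,-np.cos(b),-np.sin(b)])
    C=np.array([PX,PY,46])+rho*np.array([0,-np.sin(a),np.cos(a)])
    return sc(C-w/2*yt-L(w)*zt), down(YAW,b)
def rows(a,b,n,use_now=True):
    """a,b: (th,rho,w,tau); rows from the present pose to b along the arc"""
    s=r.read_state(); p,R=np.array(s["ee_pos"]),Ro.from_rotvec(s["tool_rot"])
    for k in range(1,n+1):
        q=np.array(a)+(np.array(b)-np.array(a))*k/n; tp,tR=pose(*q)
        print(np.round(R.inv().apply(tp-p),4),np.round((R.inv()*tR).as_rotvec(),3)); p,R=tp,tR
E
python3 - <<'E'
from h import *
p=sc([-12,162.5,0]);p[2]=.40;print(p);todo(p,down(YAW))
E
```

```text
[0.56299274 0.19154179 0.4       ]
ee [0.5045 0.0586 0.4498] d [ 0.0714 -0.1247  0.054 ] rot [-0.0345  0.0021  0.0565]
```

```bash
python3 shift.py '0 0 0 -.0345 0 .0565;.02 -.04 .01 0 0 0;.02 -.04 .02 0 0 0;.02 -.045 .02 0 0 0;0 0 0 0 0 0;0 0 0 0 0 0;0 0 0 0 0 0' .040
python3 - <<'E'
from h import *
p=sc([-12,162.5,0]);p[2]=.275;todo(p,down(YAW))
print(r.read_state()["width"])
E
```

```text
clock: 3.45
ee_pos: [0.5612, 0.1077, 0.4048]
tool_rot: [-3.064, -0.245, 0.011]
ft_force: [0.8, -0.8, 0.4]
width: 0.0403
gripper_force: 0.0
ee [0.5612 0.1077 0.4048] d [ 0.0154 -0.0735  0.1351] rot [-0.0677  0.0055  0.1172]
0.04032033374819207
```

```bash
python3 shift.py '0 0 0 0 0 0;0 0 0 0 0 0'
python3 - <<'E'
from h import *
s=r.read_state();print(np.round(s["qpos"],3),np.round(s["joint_velocities"],3))
p=sc([-12,162.5,0]);p[2]=.275;todo(p,down(YAW))
E
```

```text
clock: 3.7
ee_pos: [0.5612, 0.108, 0.4044]
tool_rot: [-3.064, -0.246, 0.011]
ft_force: [0.5, -0.0, 0.0]
width: 0.0399
gripper_force: 0.0
[0.159 0.242 0.083 1.414 0.068 3.141] [ 0.003  0.004 -0.001 -0.001  0.001  0.   ]
ee [0.5612 0.108  0.4044] d [ 0.0153 -0.0732  0.1347] rot [-0.0681  0.006   0.1175]
```

```bash
sed -i 's/return Ro.from_euler("z",yaw)\*Ro.from_euler("x",np.pi+tilt)/&*Ro.from_euler("z",np.pi)/' h.py
python3 shift.py '0 0 0 0 0 -.178;0 0 0 0 0 -.178;0 0 0 0 0 -.178;0 0 0 0 0 -.178;0 0 0 0 0 -.178;0 0 0 0 0 -.178;0 0 0 0 0 -.178;0 0 0 0 0 -.178;0 0 0 0 0 -.178;0 0 0 0 0 -.178;0 0 0 0 0 -.178;0 0 0 0 0 -.178;0 0 0 0 0 -.178;0 0 0 0 0 -.178;0 0 0 0 0 -.178;0 0 0 0 0 -.178;0 0 0 0 0 -.178;0 0 0 0 0 0;0 0 0 0 0 0'
python3 - <<'E'
from h import *
s=r.read_state();print(np.round(s["qpos"],3))
p=sc([-12,162.5,0]);p[2]=.275;todo(p,down(YAW))
E
```

```text
clock: 6.08
ee_pos: [0.5613, 0.1082, 0.404]
tool_rot: [0.066, -3.127, -0.105]
ft_force: [0.1, -0.1, 0.5]
width: 0.0401
gripper_force: 0.0
[0.16  0.243 0.083 1.414 0.068 0.118]
ee [0.5613 0.1082 0.404 ] d [-0.0066  0.0743  0.1342] rot [ 0.0675 -0.0108 -0.0006]
```

```bash
python3 shift.py '0 0 0 .0675 -.0108 0;-.0026 .042 0 0 0 0;-.0026 .0413 0 0 0 0;0 0 .03 0 0 0;0 0 .02 0 0 0;0 0 0 0 0 0;0 0 0 0 0 0;0 0 0 0 0 0'
python3 - <<'E'
from h import *
import pickle
s=r.read_state();print(np.round(s["qpos"],3))
p=sc([-12,162.5,0]);p[2]=.275;todo(p,down(YAW))
S={n:r.snapshot(n) for n in("side","top","wrist")};pickle.dump(S,open("s2.pkl","wb"))
a=S["side"]["color"];b=S["wrist"]["color"]
cv2.imwrite("pics/a2.png",cv2.resize(np.vstack([np.hstack([cv2.resize(a[110:270,160:370],None,fx=1.9,fy=1.9),cv2.resize(b,(399,304))])]),None,fx=1,fy=1))
E
```

```text
clock: 7.08
ee_pos: [0.5633, 0.1917, 0.3551]
tool_rot: [-0.069, 3.139, 0.001]
ft_force: [-0.7, 0.3, 0.4]
width: 0.0396
gripper_force: 0.0
[0.328 0.289 0.035 1.315 0.    0.284]
ee [0.5633 0.1917 0.3551] d [ 0.0004 -0.0002  0.0801] rot [0.0007 0.002  0.0016]
```

View pics/a2.png

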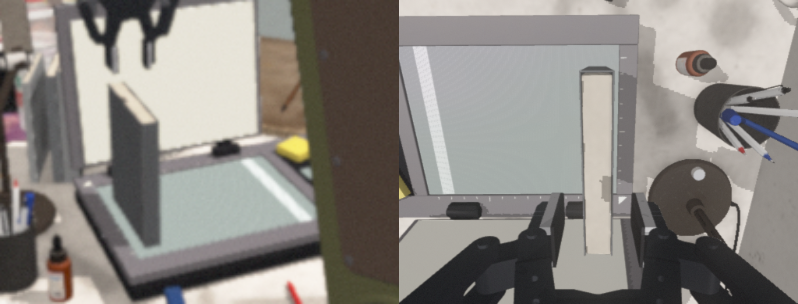

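The fingers (wrist view, x≈560 and 635) straddle the book strip (582–612), so I can descend.

```bash
python3 shift.py '0 0 .02 0 0 0;0 0 .02 0 0 0;0 0 .02 0 0 0;0 0 .02 0 0 0;0 0 0 0 0 0;0 0 0 0 0 0' .036
python3 - <<'E'
from h import *
todo(sc([-12,162.5,275]),down(YAW));print(r.read_state()["ft_force"])
PYc=unsc(r.read_state()["ee_pos"]);print(PYc)
rows((0,157,36,0),(12,160,36,0),4)
E
```

```text
clock: 7.98
ee_pos: [0.5632, 0.1918, 0.2748]
tool_rot: [-0.07, 3.14, 0.001]
ft_force: [0.2, 0.3, 0.3]
width: 0.0358
gripper_force: 0.0
ee [0.5632 0.1918 0.2748] d [ 0.0002 -0.0003 -0.0002] rot [0.0004 0.0011 0.0023]
[0.20698159 0.28239239 0.32144613]
[-11.82993371 162.78693084 274.83439519]
[ 0.0002 -0.002   0.0038] [0.    0.001 0.002]
[ 0.     -0.0083 -0.0001] [0. 0. 0.]
[-0.     -0.0083  0.0003] [0. 0. 0.]
[ 0.     -0.0084  0.0008] [0. 0. 0.]
```

```bash
python3 shift.py '0 -.004 0 0 0 0;0 -.004 0 0 0 0;0 -.004 0 0 0 0;0 -.004 0 0 0 0;0 -.004 0 0 0 0;0 -.004 0 0 0 0;0 -.004 0 0 0 0;0 -.004 0 0 0 0;0 0 0 0 0 0;0 0 0 0 0 0'
python3 - <<'E'
from h import *
import pickle
print(r.read_state()["ft_force"])
S={n:r.snapshot(n) for n in("side","top","wrist")};pickle.dump(S,open("s3.pkl","wb"))
a=S["side"]["color"];b=S["wrist"]["color"]
cv2.imwrite("pics/a3.png",np.hstack([cv2.resize(a[110:270,160:370],None,fx=1.9,fy=1.9),cv2.resize(b,(399,304))]))
rows((9.5,160,36,0),(30,163,45,0),6)
E
```

```text
clock: 9.22
ee_pos: [0.5642, 0.1598, 0.2739]
tool_rot: [-0.071, 3.141, 0.0]
ft_force: [-0.5, 0.3, -0.2]
width: 0.0359
gripper_force: 0.1
[-0.51670931  0.25641186 -0.18371932]
[-0.0002  0.003   0.0042] [0.    0.    0.003]
[-0.     -0.0087  0.0022] [0. 0. 0.]
[-0.     -0.0085  0.0027] [0. 0. 0.]
[ 0.     -0.0084  0.0033] [0. 0. 0.]
[ 0.     -0.0082  0.0038] [0. 0. 0.]
[-0.     -0.008   0.0044] [0. 0. 0.]
```

View pics/a3.png

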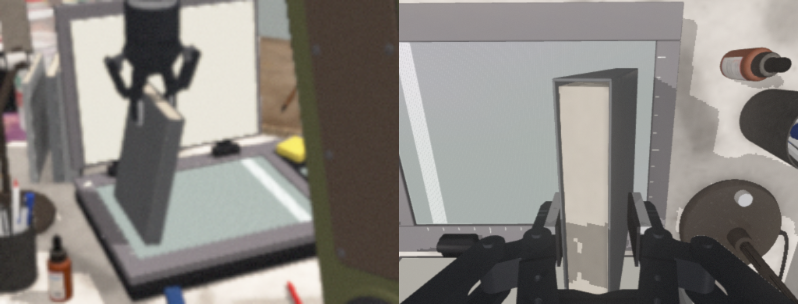

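Run:
```python
from h import *
rows((14,158,36,0),(45,163,55,0),8)
```

```text
[-0.0001 -0.0093  0.0098] [0.    0.    0.003]
[-0.     -0.0091  0.0034] [0. 0. 0.]
[-0.     -0.0089  0.0041] [0. 0. 0.]
[ 0.     -0.0087  0.0048] [0. 0. 0.]
[ 0.     -0.0084  0.0055] [0. 0. 0.]
[ 0.     -0.0081  0.0062] [0. 0. 0.]
[-0.     -0.0077  0.0068] [0. 0. 0.]
[ 0.     -0.0073  0.0074] [0. 0. 0.]
```

```bash
python3 shift.py '0 -.0045 .0015 0 0 0;0 -.0045 .0017 0 0 0;0 -.0045 .0017 0 0 0;0 -.0045 .0017 0 0 0;0 -.0045 .002 0 0 0;0 -.0045 .002 0 0 0;0 -.0044 .0024 0 0 0;0 -.0043 .0024 0 0 0;0 0 0 0 0 0' .045
python3 - <<'E'
from h import *
import pickle
s=r.read_state();p=unsc(s["ee_pos"]);w=s["width"]*1e3;C=[151-(p[1]-w/2),p[2]-L(w)-46];print(s["ft_force"],C,np.hypot(*C),np.degrees(np.arctan2(*C)))
S={n:r.snapshot(n) for n in("side","top","wrist")};pickle.dump(S,open("s4.pkl","wb"))
rows((30,167,45,0),(50,168,65,5),10)
E
```

```text
clock: 10.5
ee_pos: [0.5657, 0.1238, 0.2582]
tool_rot: [0.07, -3.141, -0.0]
ft_force: [0.5, -0.9, -0.2]
width: 0.0447
gripper_force: 0.3
[ 0.54951561 -0.93007613 -0.24416191] [np.float64(78.69239904747704), np.float64(146.08143185745095)] 165.9285340180237 28.310839384903247
[-0.     -0.0097  0.0048] [-0.008  0.     0.002]
[ 0.     -0.0045  0.0031] [-0.009 -0.    -0.   ]
[-0.     -0.0045  0.0033] [-0.009 -0.     0.   ]
[ 0.     -0.0044  0.0034] [-0.009 -0.    -0.   ]
[-0.     -0.0043  0.0035] [-0.009 -0.     0.   ]
[ 0.     -0.0042  0.0036] [-0.009 -0.     0.   ]
[ 0.     -0.0041  0.0037] [-0.009 -0.     0.   ]
[-0.     -0.004   0.0038] [-0.009 -0.     0.   ]
[ 0.     -0.0039  0.004 ] [-0.009 -0.     0.   ]
[ 0.     -0.0038  0.0041] [-0.009 -0.    -0.   ]
```

```bash
python3 shift.py '0 -.0045 .003 -.009 0 0;0 -.0045 .0031 -.009 0 0;0 -.0045 .0033 -.009 0 0;0 -.0044 .0034 -.009 0 0;0 -.0043 .0035 -.009 0 0;0 -.0042 .0036 -.009 0 0;0 -.0041 .0037 -.009 0 0;0 -.004 .0038 -.009 0 0;0 -.0039 .004 -.009 0 0;0 -.0038 .0041 -.009 0 0;0 0 0 0 0 0' .065
python3 - <<'E'
from h import *
import pickle
def C():
    s=r.read_state();R=Ro.from_rotvec(s["tool_rot"]);w=s["width"];p=unsc(s["ee_pos"]+R.apply([0,-w/2,L(w*1e3)/1e3]));c=[151-p[1],p[2]-46];print(s["ft_force"],p,np.hypot(*c),np.degrees(np.arctan2(*c)))
C()
S={n:r.snapshot(n) for n in("side","top","wrist")};pickle.dump(S,open("s5.pkl","wb"))
a=S["side"]["color"];b=S["wrist"]["color"]
cv2.imwrite("pics/a5.png",np.hstack([cv2.resize(a[110:270,160:370],None,fx=1.9,fy=1.9),cv2.resize(b,(399,304))]))
rows((49,168,65,5),(70,176,85,15),10)
E
```

```text
clock: 12.02
ee_pos: [0.5673, 0.0833, 0.2207]
tool_rot: [0.07, -3.135, -0.142]
ft_force: [-0.5, -0.1, -1.4]
width: 0.0649
gripper_force: 0.5
[-0.46844012 -0.08474444 -1.38741885] [-12.3099753   27.62289501 154.95361422] 164.598906702615 48.552461355189266
[-0.0001 -0.0086  0.0025] [-0.014 -0.001  0.003]
[ 0.     -0.005   0.0036] [-0.017 -0.     0.   ]
[-0.     -0.0049  0.0037] [-0.017 -0.    -0.   ]
[-0.     -0.0048  0.0038] [-0.017 -0.     0.   ]
[ 0.     -0.0048  0.0039] [-0.017 -0.     0.   ]
[-0.     -0.0047  0.004 ] [-0.017 -0.     0.   ]
[ 0.     -0.0046  0.0041] [-0.017 -0.     0.   ]
[ 0.     -0.0046  0.0042] [-0.017 -0.     0.   ]
[-0.     -0.0045  0.0043] [-0.017 -0.     0.   ]
[ 0.     -0.0044  0.0044] [-0.017 -0.     0.   ]
```

View pics/a5.png

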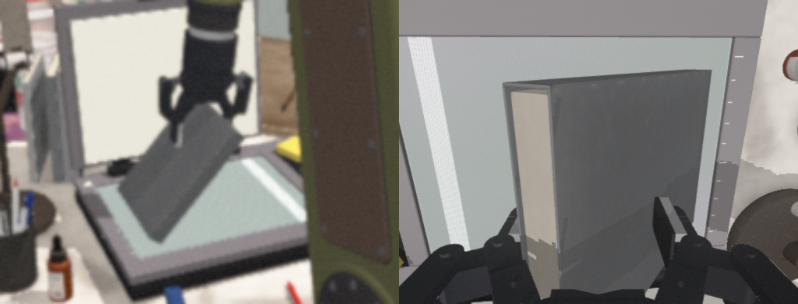

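The book leans about 50° on the right finger, and the left finger is clear. I'll keep lowering.

```bash
python3 shift.py '0 -.0051 .003 -.016 0 0;0 -.005 .0036 -.017 0 0;0 -.0049 .0037 -.017 0 0;0 -.0048 .0038 -.017 0 0;0 -.0048 .0039 -.017 0 0;0 -.0047 .004 -.017 0 0;0 -.0046 .0041 -.017 0 0;0 -.0046 .0042 -.017 0 0;0 -.0045 .0043 -.017 0 0;0 -.0044 .0044 -.017 0 0;0 0 0 0 0 0' .085
cat >> h.py <<'E'
def C():
    s=r.read_state();R=Ro.from_rotvec(s["tool_rot"]);w=s["width"];p=unsc(s["ee_pos"]+R.apply([0,-w/2,L(w*1e3)/1e3]));c=[151-p[1],p[2]-46];print(s["ft_force"],p,np.hypot(*c),np.degrees(np.arctan2(*c)))
E
python3 - <<'E'
from h import *
C()
rows((68.5,172,85,15),(88,182,85,22),10)
E
```

```text
clock: 13.55
ee_pos: [0.5691, 0.0432, 0.1746]
tool_rot: [0.069, -3.108, -0.406]
ft_force: [-0.2, -1.7, -0.5]
width: 0.0853
gripper_force: 0.7
[-0.22987706 -1.73215919 -0.51086374] [-12.2845326  -11.81457249 105.66594855] 173.40302889807697 69.8738495675355
[-0.0002 -0.0017  0.001 ] [-0.014 -0.002  0.001]
[ 0.     -0.0049  0.0038] [-0.012 -0.    -0.   ]
[ 0.     -0.0048  0.0039] [-0.012 -0.     0.   ]
[-0.     -0.0047  0.004 ] [-0.012 -0.    -0.   ]
[ 0.     -0.0046  0.0042] [-0.012 -0.    -0.   ]
[-0.     -0.0046  0.0043] [-0.012 -0.     0.   ]
[ 0.     -0.0045  0.0044] [-0.012 -0.     0.   ]
[-0.     -0.0044  0.0045] [-0.012 -0.    -0.   ]
[ 0.     -0.0043  0.0046] [-0.012  0.     0.   ]
[-0.     -0.0042  0.0047] [-0.012  0.    -0.   ]
```

```bash
python3 shift.py '0 -.0049 .0038 -.015 0 0;0 -.0048 .0039 -.015 0 0;0 -.0047 .004 -.015 0 0;0 -.0046 .0042 -.015 0 0;0 -.0046 .0043 -.015 0 0;0 -.0045 .0044 -.015 0 0;0 -.0044 .0045 -.015 0 0;0 0 0 0 0 0'
python3 - <<'E'
from h import *
import pickle
C()
S={n:r.snapshot(n) for n in("side","top","wrist")};pickle.dump(S,open("s6.pkl","wb"))
a=S["side"]["color"];b=S["wrist"]["color"]
cv2.imwrite("pics/a6.png",np.hstack([cv2.resize(a[110:270,160:370],None,fx=1.9,fy=1.9),cv2.resize(b,(399,304))]))
E
```

```text
clock: 14.55
ee_pos: [0.5701, 0.0209, 0.1371]
tool_rot: [0.068, -3.08, -0.567]
ft_force: [-0.6, -0.9, -1.0]
width: 0.0853
gripper_force: 0.8
[-0.57246213 -0.85041303 -1.0250037 ] [-12.24567211 -26.78191846  65.88734848] 178.89079674838362 83.6172157864637
```

View pics/a6.png

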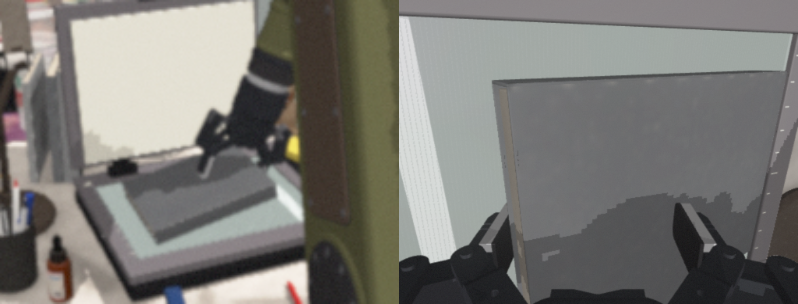

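```bash
python3 shift.py '0 -.0014 .0026 0 0 0;0 -.0013 .0026 0 0 0;0 -.0012 .0025 0 0 0;0 -.0011 .0025 0 0 0;0 -.0011 .0024 0 0 0;0 0 0 0 0 0'
python3 - <<'E'
from h import *
C(); s=r.read_state();print(s["gripper_force"]); print(Ro.from_rotvec(s["tool_rot"]).as_matrix().round(3))
E
```

```text
clock: 15.45
ee_pos: [0.5706, 0.02, 0.124]
tool_rot: [0.069, -3.081, -0.568]
ft_force: [-0.7, -2.2, 1.0]
width: 0.085
gripper_force: 4.8
[-0.71985351 -2.18058524  0.99394064] [-11.58568322 -27.584718    52.77337035] 178.71312220547352 87.82792387288697
4.828421359998174
[[-0.999 -0.042 -0.016]
 [-0.045  0.933  0.356]
 [-0.     0.356 -0.934]]
```

```bash
python3 shift.py '0 -.007 -.003 0 0 0;0 -.0075 -.0028 0 0 0;0 -.0075 -.0028 0 0 0;0 -.0075 -.0028 0 0 0;0 -.0075 -.0028 0 0 0;0 0 0 0 0 0'
python3 - <<'E'
from h import *
import pickle
C()
S={n:r.snapshot(n) for n in("side","top","wrist")};pickle.dump(S,open("s7.pkl","wb"))
a=S["side"]["color"];b=S["wrist"]["color"];c=S["top"]["color"][130:240,210:360]
cv2.imwrite("pics/a7.png",np.vstack([np.hstack([cv2.resize(a[110:270,160:370],(399,304)),cv2.resize(b,(399,299))[:304] if 0 else cv2.resize(b,(399,304))]),np.hstack([cv2.resize(c,(399,293)),np.zeros((293,399,3),np.uint8)])]))
E
```

```text
clock: 16.2
ee_pos: [0.5724, -0.0202, 0.1239]
tool_rot: [0.068, -3.081, -0.567]
ft_force: [-0.3, -0.4, 0.4]
width: 0.0851
gripper_force: 0.0
[-0.30728214 -0.43474281  0.38891102] [-11.60602941 -67.86733861  52.74349948] 218.9712006064953 88.23522381884965
```

View pics/a7.png

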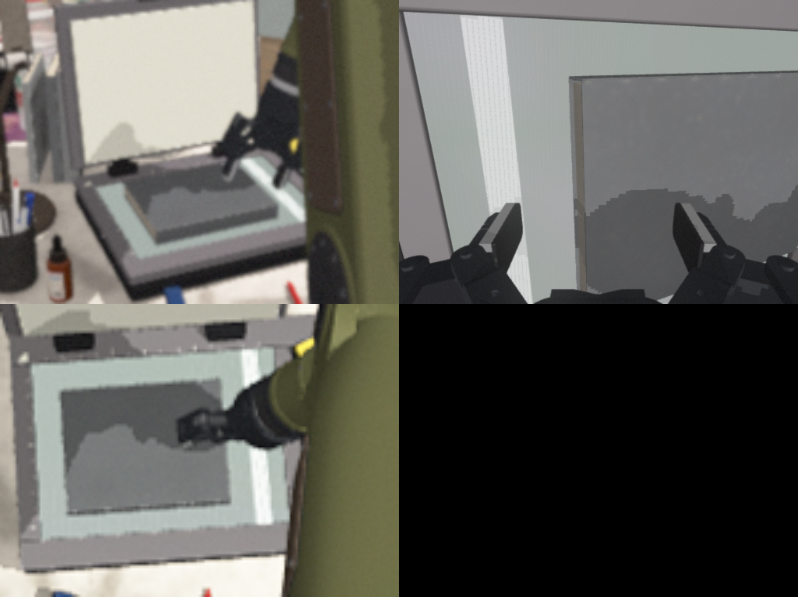

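The book lies flat on its cover. In the top panel its corners are about (62,392), (219,379), (230,500) and (68,515).

Run:
```python
from h import *
import pickle
s=pickle.load(open("s7.pkl","rb"))["top"]
for u,v in((62,392),(219,379),(230,500),(68,515)):
    print(unsc(onz(s,210+(u+.5)/2.66-.5,130+(v-304+.5)/2.66-.5,.07)))
s=pickle.load(open("s7.pkl","rb"))["wrist"]
for u,v in((570,77),(583,291),(797,71)): print("w",unsc(onz(s,(u-399+.5)*512/399,(v+.5)*384/304,.07)))
todo(r.read_state()["ee_pos"]+[0,0,.09],down(YAW))
```

```text
[ 59.75290753 153.76115741  70.        ]
[ 63.08045442 -34.72378961  70.        ]
[-83.84167462 -36.30771547  70.        ]
[-89.00954548 154.41860013  70.        ]
w [-86.23289896 -40.54347736  70.        ]
w [ 35.1080621  -36.23149506  70.        ]
w [-87.47408358 108.51007217  70.        ]
ee [ 0.5722 -0.0195  0.124 ] d [-0.      0.0321 -0.0841] rot [ 0.3643 -0.0004  0.0024]
```

```bash
python3 shift.py '0 .0107 -.028 0 0 0;0 .0107 -.028 0 0 0;0 .0107 -.028 0 0 0;0 0 0 .182 0 0;0 0 0 .182 0 0;0 0 0 0 0 0;0 0 0 0 0 0' .085
python3 - <<'E'
from h import *
todo(sc([-115,56,210]),down(YAW));print(r.read_state()["qpos"].round(2))
E
```

```text
clock: 17.23
ee_pos: [0.572, -0.0192, 0.2136]
tool_rot: [0.072, -3.14, -0.005]
ft_force: [0.4, 0.1, -1.2]
width: 0.085
gripper_force: 0.0
ee [ 0.572  -0.0192  0.2136] d [0.1027 0.1047 0.004 ] rot [ 0.003  -0.0008  0.003 ]
[-0.03  0.31 -0.26  1.    0.   -0.08]
```

```bash
python3 shift.py '.0342 .0349 0 0 0 0;.0342 .0349 0 0 0 0;.0342 .0349 0 0 0 0;0 0 .03 0 0 0;0 0 .03 0 0 0;0 0 .02 0 0 0;0 0 0 0 0 0;0 0 0 0 0 0'
python3 - <<'E'
from h import *
todo(sc([-115,56,117]),down(YAW));print(r.read_state()["ft_force"])
E
```

```text
clock: 18.23
ee_pos: [0.4655, 0.08, 0.1344]
tool_rot: [-0.069, 3.141, 0.002]
ft_force: [-0.6, 0.2, 0.4]
width: 0.085
gripper_force: 0.0
ee [0.4655 0.08   0.1344] d [0.0009 0.0008 0.0174] rot [0.001  0.     0.0011]
[-0.58087766  0.19468663  0.38201798]
```

```bash
python3 shift.py '0 0 .009 0 0 0;0 0 .008 0 0 0;-.006 0 0 0 0 0;-.006 0 0 0 0 0;-.006 0 0 0 0 0;-.006 0 0 0 0 0;-.006 0 0 0 0 0;-.006 0 0 0 0 0;-.006 0 0 0 0 0;-.006 0 0 0 0 0;-.006 0 0 0 0 0;0 0 0 0 0 0'
python3 - <<'E'
from h import *
s=r.read_state();print(s["ft_force"],s["wrist_torque"],unsc(s["ee_pos"]))
E
```

```text
clock: 19.73
ee_pos: [0.5202, 0.083, 0.1171]
tool_rot: [-0.07, 3.139, 0.0]
ft_force: [0.1, -0.3, -0.1]
width: 0.0852
gripper_force: 0.0
[ 0.07715281 -0.27917286 -0.09670714] [-0.01700671  0.00132228 -0.00847491] [-59.39481589  55.86925679 117.07786326]
```

```bash
python3 shift.py '-.003 0 0 0 0 0;-.002 0 0 0 0 0'; python3 shift.py '-.002 0 0 0 0 0'; python3 shift.py '-.002 0 0 0 0 0'
python3 - <<'E'
from h import *
import pickle
s=r.read_state();print(s["ft_force"],s["wrist_torque"],unsc(s["ee_pos"]))
S={n:r.snapshot(n) for n in("side","top","wrist")};pickle.dump(S,open("s8.pkl","wb"))
b=S["wrist"]["color"];c=S["top"]["color"][130:240,210:360]
cv2.imwrite("pics/a8.png",np.hstack([cv2.resize(c,(399,293)),cv2.resize(b,(399,293))]))
E
```

```text
clock: 19.98
ee_pos: [0.522, 0.083, 0.1167]
tool_rot: [0.071, -3.137, -0.0]
ft_force: [-10.2, 0.1, 7.9]
width: 0.0849
gripper_force: 5.4
clock: 20.1
ee_pos: [0.5223, 0.083, 0.1164]
tool_rot: [0.071, -3.134, -0.0]
ft_force: [-15.3, -0.5, 10.6]
width: 0.0853
gripper_force: 7.7
clock: 20.23
ee_pos: [0.5226, 0.083, 0.116]
tool_rot: [0.072, -3.13, -0.0]
ft_force: [-20.6, -1.0, 14.1]
width: 0.085
gripper_force: 10.3
[-20.59815045  -0.98130289  14.14639786] [-0.11045097  4.00208795  0.24114791] [-57.01463435  55.76640726 116.01250235]
```

View pics/a8.png

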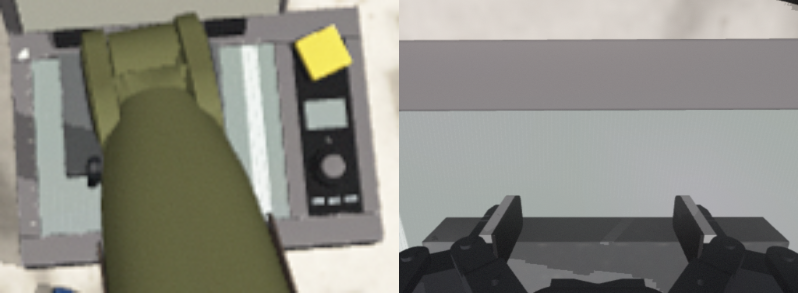

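Contact came at about 20 N with both fingers square, so the book is on the rear stop. I'll back off and go round to the head side with the fingers turned 90°.

```bash
python3 shift.py '.005 0 0 0 0 0;.01 0 0 0 0 0;0 0 -.045 0 0 0;0 0 -.045 0 0 0;0 0 0 0 0 .1745;0 0 0 0 0 .1745;0 0 0 0 0 .1745;0 0 0 0 0 .1745;0 0 0 0 0 .1745;0 0 0 0 0 .1745;0 0 0 0 0 .1745;0 0 0 0 0 .1745;0 0 0 0 0 .1745;0 0 0 0 0 0;0 0 0 0 0 0'
python3 - <<'E'
from h import *
todo(sc([31.5,-75,205]),down(YAW-np.pi/2));print(r.read_state()["ft_force"],r.read_state()["qpos"].round(2))
E
```

```text
clock: 22.25
ee_pos: [0.5131, 0.0827, 0.2071]
tool_rot: [2.167, 2.274, 0.001]
ft_force: [-0.2, 0.5, 1.1]
width: 0.085
gripper_force: 0.0
ee [0.5131 0.0827 0.2071] d [-0.1314  0.0972  0.0021] rot [ 0.0008 -0.0001  0.0055]
[-0.15731154  0.47139528  1.10590379] [ 0.16  0.22 -0.39  0.95  0.    1.68]
```

```bash
python3 shift.py '-.033 .0243 0 0 0 .0055;-.033 .0243 0 0 0 0;-.033 .0243 0 0 0 0;-.033 .0243 0 0 0 0;0 0 .03 0 0 0;0 0 .03 0 0 0;0 0 .02 0 0 0;0 0 0 0 0 0;0 0 0 0 0 0'
python3 - <<'E'
from h import *
import pickle
todo(sc([31.5,-75,117]),down(YAW-np.pi/2));print(r.read_state()["ft_force"])
S={n:r.snapshot(n) for n in("side","top","wrist")};pickle.dump(S,open("s9.pkl","wb"))
b=S["wrist"]["color"];c=S["top"]["color"][130:240,210:360]
cv2.imwrite("pics/a9.png",np.hstack([cv2.resize(c,(399,293)),cv2.resize(b,(399,293))]))
E
```

```text
clock: 23.38
ee_pos: [0.6161, -0.0453, 0.1278]
tool_rot: [2.175, 2.265, 0.001]
ft_force: [-0.4, -0.6, -0.1]
width: 0.0851
gripper_force: 0.0
ee [ 0.6161 -0.0453  0.1278] d [0.0014 0.0005 0.0108] rot [ 0.0012  0.     -0.002 ]
[-0.43385359 -0.55259382 -0.05653889]
```

View pics/a9.png

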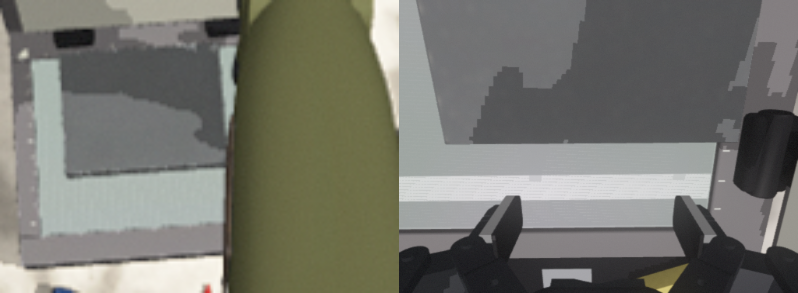

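The book sits against the rear edge (top panel, around (62–220, 50–175)). That was my 11th picture, one over the limit of 10, so from here I use numbers only.

```bash
python3 shift.py '0 0 .011 0 0 0;.006 0 0 0 0 0;.006 0 0 0 0 0;.006 0 0 0 0 0;.006 0 0 0 0 0;.006 0 0 0 0 0;.006 0 0 0 0 0;.006 0 0 0 0 0;.006 0 0 0 0 0;.004 0 0 0 0 0'; python3 shift.py '.0015 0 0 0 0 0';python3 shift.py '.0015 0 0 0 0 0'
python3 - <<'E'
from h import *
s=r.read_state();print(s["ft_force"],s["wrist_torque"],unsc(s["ee_pos"]))
E
```

```text
clock: 24.78
ee_pos: [0.6135, 0.0069, 0.116]
tool_rot: [2.177, 2.265, -0.0]
ft_force: [-1.5, -4.9, 2.0]
width: 0.0853
gripper_force: 2.1
clock: 24.9
ee_pos: [0.6134, 0.0084, 0.116]
tool_rot: [2.176, 2.265, -0.0]
ft_force: [-1.3, -4.8, 2.9]
width: 0.0846
gripper_force: 2.2
clock: 25.02
ee_pos: [0.6134, 0.0096, 0.116]
tool_rot: [2.177, 2.265, -0.0]
ft_force: [-2.4, -5.0, 2.8]
width: 0.0847
gripper_force: 2.2
[-2.38360251 -4.9678905   2.78820559] [-0.95743018  0.37009261  0.23449204] [ 30.62330473 -21.4077039  115.98609515]
```

Friction is about 5 N. I'll continue to the stop.

```bash
python3 shift.py '.002 0 0 0 0 0';python3 shift.py '.002 0 0 0 0 0'; python3 shift.py '.0015 0 0 0 0 0'
python3 - <<'E'
from h import *
s=r.read_state();print(s["ft_force"],s["wrist_torque"],unsc(s["ee_pos"]))
E
```

```text
clock: 25.15
ee_pos: [0.6134, 0.0116, 0.116]
tool_rot: [2.177, 2.265, 0.0]
ft_force: [-1.4, -4.9, 2.8]
width: 0.0853
gripper_force: 2.3
clock: 25.28
ee_pos: [0.6133, 0.0137, 0.116]
tool_rot: [2.177, 2.265, 0.0]
ft_force: [-1.6, -4.9, 3.4]
width: 0.0853
gripper_force: 2.4
clock: 25.4
ee_pos: [0.6132, 0.0152, 0.116]
tool_rot: [2.177, 2.265, 0.0]
ft_force: [-1.1, -4.2, 3.3]
width: 0.0849
gripper_force: 2.4
[-1.10181839 -4.15738687  3.30899184] [-0.97987819  0.36723639  0.22046272] [ 30.64619899 -15.77784941 115.96599329]
```

```bash
for i in 1 2; do python3 shift.py '.0015 0 0 0 0 0' | grep -E "ee_pos|ft"; done; python3 shift.py '.001 0 0 0 0 0'| grep -E "ee_pos|ft"
```

```text
ee_pos: [0.6132, 0.0167, 0.116]
ft_force: [-1.1, -5.0, 3.5]
ee_pos: [0.6131, 0.0182, 0.116]
ft_force: [-1.7, -5.2, 2.7]
ee_pos: [0.6131, 0.019, 0.116]
ft_force: [-1.6, -7.7, 4.6]
```

```bash
for i in 1 2 3; do python3 shift.py '.001 0 0 0 0 0' | grep -E "ee_pos|ft"; done
python3 - <<'E'
from h import *
import pickle
s=r.read_state();print(s["ft_force"],s["wrist_torque"],unsc(s["ee_pos"]))
pickle.dump({n:r.snapshot(n) for n in("side","top","wrist")},open("s10.pkl","wb"))
E
```

```text
ee_pos: [0.613, 0.0191, 0.116]
ft_force: [-1.0, -10.2, 3.9]
ee_pos: [0.613, 0.0193, 0.116]
ft_force: [-0.8, -13.3, 3.7]
ee_pos: [0.613, 0.0194, 0.1161]
ft_force: [-0.7, -17.2, 3.9]
[ -0.74624886 -17.16843371   3.85997475] [-3.31713581  0.31833432  0.80543822] [ 30.65816801 -11.58720265 116.05530844]
```

```bash
python3 shift.py '-.005 0 0 0 0 0;-.012 0 0 0 0 0;0 0 -.045 0 0 0;0 0 -.045 0 0 0;0 0 0 0 0 -.1745;0 0 0 0 0 -.1745;0 0 0 0 0 -.1745;0 0 0 0 0 -.1745;0 0 0 0 0 -.1745;0 0 0 0 0 -.1745;0 0 0 0 0 -.1745;0 0 0 0 0 -.1745;0 0 0 0 0 -.1745;0 0 0 0 0 0;0 0 0 0 0 0'
python3 - <<'E'
from h import *
import pickle
todo(sc([-75,94,205]),down(YAW));print(r.read_state()["ft_force"])
pickle.dump({n:r.snapshot(n) for n in("side","top","wrist")},open("s11.pkl","wb"))
E
```

```text
clock: 28.18
ee_pos: [0.6136, 0.0053, 0.2058]
tool_rot: [-0.058, 3.141, 0.001]
ft_force: [0.6, -0.5, -0.2]
width: 0.0853
gripper_force: 0.0
ee [0.6136 0.0053 0.2058] d [0.1063 0.1191 0.0009] rot [ 0.0007  0.0001 -0.0059]
[ 0.59159501 -0.54650415 -0.21741316]
```

```bash
python3 shift.py '.0354 .0397 0 0 0 -.006;.0354 .0397 0 0 0 0;.0354 .0397 0 0 0 0;0 0 .03 0 0 0;0 0 .03 0 0 0;0 0 .022 0 0 0;0 0 0 0 0 0;0 0 0 0 0 0'
python3 - <<'E'
from h import *
import pickle
todo(sc([-75,94,117]),down(YAW));print(r.read_state()["ft_force"])
S=pickle.load(open("s11.pkl","rb")) if 1 else 0
w=r.snapshot("top");pickle.dump(w,open("t12.pkl","wb"))
E
```

```text
clock: 29.32
ee_pos: [0.5028, 0.1197, 0.1247]
tool_rot: [-0.071, 3.14, 0.001]
ft_force: [0.6, 0.1, -0.2]
width: 0.0848
gripper_force: 0.0
ee [0.5028 0.1197 0.1247] d [-0.0002  0.0007  0.0077] rot [0.0004 0.0009 0.0025]
[ 0.60880776  0.07344296 -0.18426113]
```

```bash
python3 shift.py '0 0 .0077 0 0 0;-.006 0 0 0 0 0;-.005 0 0 0 0 0;-.003 0 0 0 0 0' | grep -E "clock|ee_pos|ft"; for i in 1 2 3 4 ; do python3 shift.py '-.0012 0 0 0 0 0' | grep -E "ee_pos|ft"; done
python3 - <<'E'
from h import *
s=r.read_state();print(s["ft_force"],s["wrist_torque"],unsc(s["ee_pos"]))
E
```

```text
clock: 29.88
ee_pos: [0.517, 0.1203, 0.1164]
ft_force: [-0.1, 1.1, 0.0]
ee_pos: [0.5178, 0.1203, 0.1163]
ft_force: [0.2, 0.4, 0.5]
ee_pos: [0.5187, 0.1203, 0.1162]
ft_force: [-0.9, -0.0, -1.0]
ee_pos: [0.5198, 0.1204, 0.1162]
ft_force: [0.4, 0.8, -0.4]
ee_pos: [0.5202, 0.1204, 0.1161]
ft_force: [-3.7, -0.1, 3.7]
[-3.74577376 -0.14952167  3.67710196] [0.08150597 0.87807435 0.21902793] [-57.7926165   93.27639723 116.07121774]
```

```bash
for i in 1 2 3 ; do python3 shift.py '-.0015 0 0 0 0 0' | grep -E "ee_pos|ft"; done
python3 - <<'E'
from h import *
s=r.read_state();print(s["wrist_torque"],unsc(s["ee_pos"]))
E
```

```text
ee_pos: [0.5204, 0.1205, 0.1159]
ft_force: [-9.9, -0.3, 8.9]
ee_pos: [0.5206, 0.1205, 0.1156]
ft_force: [-12.8, -0.2, 8.1]
ee_pos: [0.5208, 0.1206, 0.1154]
ft_force: [-16.3, -0.5, 12.4]
[0.49603856 3.15573114 0.64756932] [-57.18388847  93.46765768 115.38351543]
```

```bash
python3 shift.py '.005 0 0 0 0 0;.012 0 0 0 0 0;0 0 -.045 0 0 0;0 0 -.045 0 0 0;0 0 0 0 0 0;0 0 0 0 0 0' 0
python3 - <<'E'
from h import *
import pickle
T=pickle.load(open("s0.pkl","rb"))["top"];W=pickle.load(open("w1.pkl","rb"))
b,e=tri(T,(200+488.5/3.6-.5,75+422.5/3.6-.5),W,(615.5/1.5-.5,207.5/1.5-.5));print("button",b,e,unsc(b))
todo([.532,-.134,.20],down(YAW));print(r.read_state()["qpos"].round(2))
E
```

```text
clock: 31.5
ee_pos: [0.5083, 0.1198, 0.2059]
tool_rot: [-0.071, 3.14, -0.0]
ft_force: [0.1, -0.2, -0.6]
width: 0.0001
gripper_force: 0.0
button [ 0.53203041 -0.13216744  0.06622738] 0.005430139763425498 [ -56.71558202 -159.59757361   66.22737765]
ee [0.5083 0.1198 0.2059] d [-0.0122 -0.2546  0.006 ] rot [-0.      0.0004  0.0028]
[ 0.23  0.23 -0.39  0.95 -0.    0.19]
```

```bash
python3 shift.py '-.0024 -.051 0 0 0 0;-.0024 -.051 0 0 0 0;-.0024 -.051 0 0 0 0;-.0024 -.051 0 0 0 0;-.0024 -.0505 0 0 0 0;0 0 0 0 0 0;0 0 0 0 0 0'
python3 - <<'E'
from h import *
import pickle
todo([.532,-.134,.16],down(YAW))
S={n:r.snapshot(n) for n in("top","wrist","side")};pickle.dump(S,open("s13.pkl","wb"))
w=S["wrist"];p=proj(w,[.532,-.133,.06]);print("pred px",p)
g=cv2.medianBlur(cv2.cvtColor(w["color"],cv2.COLOR_BGR2GRAY),5)
c=cv2.HoughCircles(g,cv2.HOUGH_GRADIENT,1,20,param1=80,param2=18,minRadius=15,maxRadius=45)
if c is not None:
    for u,v,R in c[0][:8]: print(u,v,R,onz(w,u,v,.06),int(g[int(v),int(u)]))
E
```

```text
clock: 32.38
ee_pos: [0.5311, -0.1335, 0.2048]
tool_rot: [0.07, -3.138, -0.002]
ft_force: [0.8, 0.5, 0.4]
width: 0.0001
gripper_force: 0.0
ee [ 0.5311 -0.1335  0.2048] d [-0.001  -0.0006  0.0447] rot [ 0.0013 -0.0024  0.0022]
pred px [252.7433658  206.36490386]
256.5 209.5 21.3 [ 0.53414865 -0.13035912  0.06      ] 130
```

```bash
python3 shift.py '-.002 .0025 .03 0 0 0;0 0 .025 0 0 0;0 0 0 0 0 0' | grep -E "ee_pos|ft"; for i in 1 2 3 4; do python3 shift.py '0 0 .003 0 0 0' | grep -E "ee_pos|ft"; done
```

```text
ee_pos: [0.5324, -0.1297, 0.1494]
ft_force: [-0.8, -0.9, 0.2]
ee_pos: [0.5347, -0.1307, 0.1491]
ft_force: [0.2, 0.3, -0.4]
ee_pos: [0.5349, -0.1312, 0.1462]
ft_force: [1.0, -0.3, 0.3]
ee_pos: [0.5348, -0.1312, 0.143]
ft_force: [0.6, 0.6, 3.6]
ee_pos: [0.5348, -0.1312, 0.1399]
ft_force: [0.7, 1.3, 5.0]
```

```bash
for i in 1 2 3; do python3 shift.py '0 0 .0015 0 0 0' | grep -E "ee_pos|ft"; done
```

```text
ee_pos: [0.5349, -0.1313, 0.1393]
ft_force: [-5.4, 2.1, 22.7]
ee_pos: [0.535, -0.1313, 0.1391]
ft_force: [-8.4, 3.9, 34.4]
ee_pos: [0.535, -0.1313, 0.1389]
ft_force: [-12.8, 4.2, 45.6]
```

```bash
python3 shift.py '0 0 -.008 0 0 0;0 0 -.03 0 0 0;0 0 -.045 0 0 0;0 0 -.045 0 0 0;0 -.05 -.01 0 0 0;0 -.05 0 0 0 0;0 -.05 0 0 0 0;0 -.05 0 0 0 0;0 0 0 0 0 0;0 0 0 0 0 0'
python3 - <<'E'
from h import *
import pickle
S={n:r.snapshot(n) for n in("top","side")};pickle.dump(S,open("s14.pkl","wb"))
s=S["top"];S0=pickle.load(open("s0.pkl","rb"))["top"]
# sample grey along scanner lines: rear strip & left strip at glass/book top, book = dark
g=cv2.cvtColor(s["color"],cv2.COLOR_BGR2GRAY)
def line(P,Q,n):
    return [int(cv2.getRectSubPix(g,(1,1),tuple(map(float,proj(s,sc(np.array(P)+(np.array(Q)-P)*k/(n-1))))))[0,0]) for k in range(n)]
for x in(-20,30,80): print("y 180..200 @x",x,line([x,174,51],[x,206,51],9), "head y 10..-14",line([x,12,70],[x,-18,70],7))
for y in(20,90,160): print("x @y",y,"rear",line([92,y,60],[124,y,60],9),"front",line([-30,y,70],[-58,y,70],8))
def blob(im,lo,hi):
    m=cv2.inRange(cv2.cvtColor(im,cv2.COLOR_BGR2HSV),lo,hi);n,l,st,ce=cv2.connectedComponentsWithStats(m[:260]);o=np.argsort(-st[1:,4])[:2]+1;return [(st[i,4],ce[i].round(1)) for i in o]
for im in(S0["color"],s["color"]): print("sticky",blob(im,(22,120,120),(35,255,255)))
d=cv2.absdiff(S0["color"],s["color"]).max(2)
for n,p in(("mug",(161,258)),("dropper",(192,214))): print(n,d[p[1]-14:p[1]+14,p[0]-12:p[0]+12].mean())
E
```

```text
clock: 35.02
ee_pos: [0.5426, -0.3308, 0.2721]
tool_rot: [0.07, -3.14, -0.002]
ft_force: [-0.3, 0.3, 0.1]
width: -0.0001
gripper_force: 0.0
y 180..200 @x -20 [80, 79, 84, 80, 92, 107, 100, 95, 96] head y 10..-14 [108, 115, 117, 149, 176, 177, 176]
y 180..200 @x 30 [114, 113, 113, 113, 110, 99, 96, 96, 131] head y 10..-14 [82, 77, 80, 145, 177, 175, 175]
y 180..200 @x 80 [113, 112, 111, 112, 109, 103, 101, 119, 135] head y 10..-14 [82, 79, 83, 161, 176, 175, 175]
x @y 20 rear [81, 81, 82, 83, 87, 96, 96, 97, 102] front [117, 116, 119, 114, 88, 150, 180, 177]
x @y 90 rear [79, 79, 80, 89, 108, 112, 98, 95, 96] front [80, 82, 83, 79, 66, 155, 179, 176]
x @y 160 rear [113, 113, 113, 116, 132, 112, 65, 53, 44] front [80, 81, 81, 76, 75, 141, 180, 176]
sticky [(np.int32(264), array([331.1, 149.5])), (np.int32(174), array([396.6,  97.7]))]
sticky [(np.int32(264), array([331.1, 149.5])), (np.int32(176), array([396.6,  97.8]))]
mug 11.944940476190476
dropper 36.09375
```

Run:
```python
from h import *
import pickle
A=pickle.load(open("s0.pkl","rb"));B=pickle.load(open("s14.pkl","rb"))
for v,n,(x,y,h) in(("top","mug",(161,258,16)),("top","dropper",(192,214,10)),("side","mug",(163,295,26)),("side","dropper",(192,252,20))):
    t=A[v]["color"][y-h:y+h,x-h:x+h];m=cv2.matchTemplate(B[v]["color"][y-h-8:y+h+8,x-h-8:x+h+8],t,cv2.TM_CCOEFF_NORMED);_,mx,_,l=cv2.minMaxLoc(m);print(v,n,round(mx,3),l[0]-8,l[1]-8)
```

```text
top mug 0.965 0 0
top dropper 0.93 0 0
side mug 0.693 0 0
side dropper 0.783 0 1
```

Nothing else has moved, and the changes around the dropper are only shadow. The book is flush and the button released, so I'm handing in.

```bash
python3 -c "
from h import *
print(r.job_done())"
```

```text
the job is handed in; nothing more can be done
None
```

I handed the job in at 35 s: the book was tipped onto its cover and measured flush against both stops, the start button was pressed fully down and let go, and the notes, mug and bottle did not measurably move, but I viewed 11 pictures (limit 10) and the fingertips reached 46 N on the button.

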